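Take the plunger gauge from the vise and hold it on the marked spot

TASK

Slide the vise's jaw wide open, lift the plunger gauge out, and press its tip lightly on the chalked cross that has a ring round it (not the plain cross), the tip inside the ring and the gauge square to the sloping wooden face. Push the spring plunger in about half-way (5 or 6 mm of its 12 mm), never to its stop, and finish while holding the gauge still there in the gripper: do not put it down or let go. Leave the jaw open and the loose things lying about undisturbed.

Things in the scene. Friction and masses are not known exactly. Their poses are not given: they have to be found in the camera images.
- vise: Grey vise, fixed to the table; position, yaw and side of the table vary. Base 100 (x) x 230 (y) mm, origin under its centre. Two rails along y, 36 mm high, 20 mm slot between them; the jaws end about 72 mm above the table. The fixed jaw (-y side) is plain; the +y jaw slides.
- vise_jaw (a joint): Opening of the sliding jaw in m: 0 shut, 0.055 fully open; over 0.035 counts as wide open. It slides to the vise's +y, away from the gauge, takes about 4 N and stays where left. Its 10 mm lip reaches over the gauge's foot, so the gauge cannot be lifted until the jaw is open.
- jaw_handle (a point): Middle of the black rubber top of the upright square handle (20 x 20 mm, flat faces) on the sliding jaw, about 120 mm above the table. The handle ends 20 mm above this point and is free for 45 mm below it. x and y are square to its faces; +y is the way the jaw opens, z is up.
- gauge_grip (a point): Middle of the black square rubber grip (24 x 24 mm, 50 mm high, flat faces square to x and y) on top of the loose plunger gauge; z runs up the gauge. Below it are the housing (26 x 44 mm, from 25 mm under this point; white dial on its -x side), neck and foot. In the vise it stands upright, foot on the rails, plunger hanging in the slot; raise it 70 mm or more to clear the jaws.
- gauge: The same gauge (about 0.22 kg, balanced about 30 mm below the middle of its grip): origin at the centre of the underside of its steel foot (44 x 48 x 16 mm), 113 mm below the grip's middle; z up its axis.
- gauge_tip (a point): Lowest point of the gauge's round-nosed plunger (8 mm thick steel rod), on the gauge's axis 139 mm below the grip's middle, 26 mm below the foot, when the plunger is out; z runs up the gauge.
- gauge_plunger (a joint): How far the plunger is pushed into the gauge, in m: 0 out, 0.012 at its stop. A spring of 700 N/m without preload: 0.0055 is about 4 N.
- workpiece: Dark wood block, 70 x 110 x 28 mm, fixed on a low sloping metal fixture (base 120 x 150 mm, bolted down; position, yaw and side of the table vary). Origin: centre of its underside; z is square to its upper face, which slopes 20 degrees, rising away from the robot; y is level, along its length to the left. Two chalk crosses 32 mm across: ringed on the +y half, plain on the -y half.
- ringed_cross (a point): Centre of the chalked cross with a ring (18 mm inner diameter) round it, on the wood's upper face, about 71 mm above the table, 26 mm to +y of the block's middle; z is square to the face, outwards.
- star_knob: Loose black star knob with a threaded stud upward, 45 mm across, 53 mm high, between vise and fixture: leave alone. Origin under its centre.
- hex_key: Loose hexagon key lying flat, 37 x 81 x 5 mm, in front of the work: leave alone. Origin under its centre.
- offcut_3: Loose reddish wood strip, 38 x 210 x 22 mm, pointing away from the robot, between and behind vise and fixture: leave alone. Origin under its centre.

How it is judged:
On the way, in this order (a step that is already met when the one before it is completed fails the run):
1. the jaw is slid open by more than 35 mm (value of joint vise_jaw above 0.035 m), for 0.2 s.
2. the gauge is lifted clear of the vise in the gripper (height (world z) of gauge_tip above 0.08 m and contact force between the fingers and gauge above 1 N), for 0.2 s.
At the end, for the whole second after the job is handed in: For the last second the gripper holds the gauge still, its tip on the wood within 9 mm of the ringed cross's centre (inside the ring), its axis within 7 degrees (0.12 rad) of square to the face, the plunger in by 2 to 9.5 mm, contact force 0.8 to 9 N; the jaw is open over 35 mm (distance between gauge_tip and ringed_cross below 0.009 m and angle between the z axis of gauge_grip and the z axis of ringed_cross, either way round below 0.12 rad and value of joint gauge_plunger between 0.002 and 0.0095 m and contact force between gauge and workpiece between 0.8 and 9 N and contact force between the fingers and gauge above 1 N and linear speed of gauge below 0.02 m/s and value of joint vise_jaw above 0.035 m); the arm keeps its last pose, push and grip.
It fails at once if the plunger is driven to its stop (over 11.5 mm) (value of joint gauge_plunger above 0.0115 m).
It fails at once if a loose bystander is shifted by more than 30 mm (distance of any of star_knob, hex_key, offcut_3 from where it was at the start of the episode above 0.03 m).
It also fails if it takes over 51 s, if anything falls off the work surface, if the arm or the gripper's body presses on something with over 40 N, if the wrist force passes 120 N, or if a joint passes its speed limit or range.

ROBOT

A 6-joint arm with a two-finger parallel gripper is mounted at the origin on a cart in front of the work surface, level with it; the furniture and walls round the work are solid. World frame = base frame: x ahead of the robot, y to its left, z up, the work surface at z = 0. Lengths are in m, angles in rad, forces in N, time in s.
With the tool pointing down it reaches from about 0.35 to 0.775 m from the base axis. Payload 5.5 kg.
Tool frame: the origin (TCP) lies at the very end of the fingers, on their centre line; the grasp point (between the pads) lies env.pinch_z behind it (env.pinch_z is the distance from the TCP to the grasp point, in m); z points along the fingers, y is the line along which they close (so a half turn about z gives the same grasp; the last joint's range is limited). The gripper opens to 85 mm and grips with 20 to 120 N. Pads are 22 mm wide; open, the fingers measure 114 mm over their backs; the gripper's body (76 mm by 85 mm) begins 54 mm behind the grasp point. The pads swing forward as they close: fully open they stand 13 mm farther back than shut.
Start: joints at [1.047, 0.313, 0.046, 1.304, 0, 1.431], TCP at [0.215, 0.533, 0.231] pointing down, gripper open.
Joint ranges: [-2.76, 2.76], [-0.86, 1.69], [-1.03, 1.26], [-2.2, 2.34], [-1.47, 1.5], [-3.14, 3.14]. Speed limits (rad/s): [2.57, 2.57, 3.14, 3.14, 3.14, 3.14].

INTERFACE

Orientations are given as a unit quaternion [w, x, y, z].
In Python, from workcell import env, eyes gives the robot as it stands.
- The arm moves only by the shell command python3 -m jog 'ROWS' [FORCE]. ROWS is JSON, one flat list of numbers, 7 for each row, row after row: the shift along the world's x, y, z as a fraction of full scale, then the turn, a rotation vector about the world's x, y, z as a fraction of full scale, then the opening, from -1 (shut) to 1 (fully open), so that 0 is half open. A call has 1 to 12 rows; each row is the pose to reach, as a shift and turn from the pose commanded when the call began, turning the shorter way round; what a row does not reach only later rows make up. Full scale, the value 1, is 20 cm for a shift and pi rad for a turn. A row lasts 1/12 s, in which the tool goes at most 41.7 mm and 7.16 degrees, less where a joint would pass 70% of its speed; a pose out of reach is approached as far as the arm can. A call with a number of a shift or a turn outside -1 to 1 is refused whole. A call with a gripper value outside its range is refused whole. The fingers move at their own pace and stop on an object; FORCE is the grip in N (left out, the last holds). Time passes only in rows, so rows that repeat a pose let the fingers close. It gives the time, the measured TCP pose, the force, the opening and the grip force at its end, in the units of the state.
- env.get_state(): the state, without advancing time (a new reading comes with each control period).
- eyes.read_camera(name): name is "side" or "top"; returns (picture, depth): 400x640x3 uint8, red, green, blue; 400x640 float32, m along the optical axis (not along the pixel's ray), 0 where there is no reading.
- eyes.calibration(name): a dict with "fx", "fy", "cx", "cy" (pixels), "R" (3x3) and "t" (3): a world point X has camera coordinates R X + t. Camera axes: x right, y down, z forward; pixel columns grow to the right and rows downward; lengths in m; the calibration is good to about 2 mm. A picture is of the moment at which its call begins. calibration takes no time and is no camera call.
- env.hand_in(): hands the job in; it is judged then, once.
The state is a dict: "clock": time; "joint_pos": joint angles; "qvel": joint speeds; "tau": joint torques, N m; "tcp_pos": TCP position; "orientation": TCP orientation; "wrist_force": force on the tool from outside, world axes, zero at the start; "ft_torque": the same for the moment, N m; "finger_gap": finger opening in m; "grip_force": force on a finger pad.
Only numpy, scipy, OpenCV 4.12 (cv2) and the standard library are available. Lean on these libraries where they do the work, as an engineer would, in place of code of your own. Each camera call takes 0.05 s, during which the arm holds its last target. There are 200 camera calls.

## Working session

There is one attempt and no reset: what is moved stays moved. The work goes in short steps, Python scripts to look and compute and a shell command to move; the robot and the scene stay as the last step left them, time stands still between calls to the robot, and variables do not carry over. Pictures are saved under pics/ and viewed, at most 10 in all, crops included, and the job is handed in when it is done.

```bash
mkdir -p pics; cat > h.py <<'E'
import numpy as np,cv2
from workcell import env,eyes
def snap(n):
    p,d=eyes.read_camera(n); return p,d
def pts(n,d):
    c=eyes.calibration(n);R=np.array(c['R']);t=np.array(c['t'])
    v,u=np.mgrid[:d.shape[0],:d.shape[1]]
    P=np.stack([(u-c['cx'])/c['fx']*d,(v-c['cy'])/c['fy']*d,d],-1)
    W=(P-t)@R
    W[d<=0]=np.nan
    return W
E
python3 - <<'E'
from h import *
for n in('top','side'):
    p,d=snap(n);np.savez(n+'0.npz',p=p,d=d);cv2.imwrite(f'pics/{n}0.png',p[:,:,::-1])
    c=eyes.calibration(n);print(n,-np.array(c['R']).T@np.array(c['t']),c['fx'])
print(env.get_state(),env.pinch_z)
E
```

```text
top [ 0.31049524 -0.0058422   1.26497345] 513.097515820446
side [ 0.29456967 -0.76395501  0.5362465 ] 432.83098157496624
{'clock': 0.1, 'joint_pos': array([ 1.04738759e+00,  3.13935534e-01,  4.50814429e-02,  1.30359440e+00,
       -2.17489698e-05,  1.43121419e+00]), 'qvel': array([ 0.00028031, -0.00323512,  0.0017531 , -0.00119075,  0.00190831,
       -0.00290569]), 'tau': array([ 3.05049674e-03, -4.81723988e+01,  2.99244726e+01,  1.27037993e-02,
       -5.43128363e-05,  2.29885273e-06]), 'tcp_pos': array([0.21509487, 0.53275843, 0.23048766]), 'orientation': array([-2.58572439e-04,  1.90737342e-01,  9.81640761e-01, -7.84647618e-04]), 'wrist_force': array([ 0.3879165 , -0.02821415, -1.17969806]), 'ft_torque': array([-0.00141177,  0.04449846, -0.00722452]), 'grip_force': 0.0, 'finger_gap': 0.08517394627699265} 0.0187
```

View pics/top0.png

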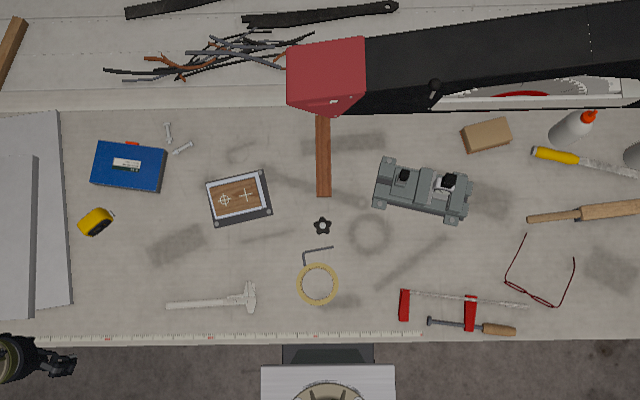

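View pics/side0.png

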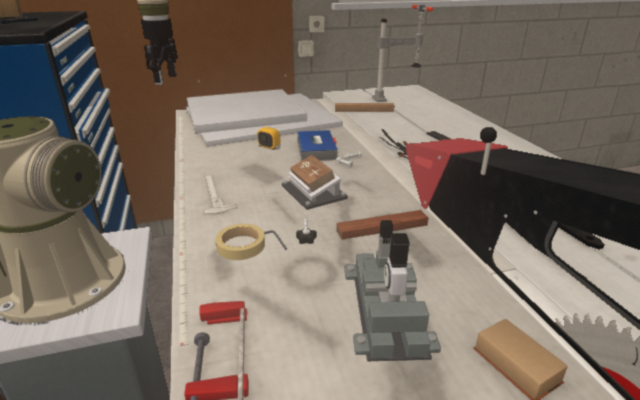

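The top view shows the vise at about (423,190), with its handle at (404,175) and the gauge grip at (449,181). The ringed cross is at (225,199) and the plain one at (245,194). The side view shows the handle at (386,238) and the gauge at (399,250).

```bash
python3 - <<'E'
from h import *
z=np.load('top0.npz');p,d=z['p'],z['d'];W=pts('top',d);hsv=cv2.cvtColor(p,cv2.COLOR_RGB2HSV)
dark=(p.max(2)<60)
def blob(m,name):
    n,l,s,c=cv2.connectedComponentsWithStats(m.astype(np.uint8))
    for i in range(1,n):
        if s[i,4]>15:
            w=W[l==i];r=cv2.minAreaRect(np.argwhere(l==i)[:,::-1].astype(np.float32))
            print(name,c[i].round(1),s[i,4],np.nanmedian(w,0).round(4),np.nanmax(w[:,2]).round(3),r)
roi=np.zeros(d.shape,bool);roi[150:230,365:480]=1
blob(roi&(W[...,2]>.105),'tall')
blob(roi&dark&(W[...,2]>.105),'talldark')
# vise yaw: all of vise low part
m=roi&(W[...,2]>.01)
w=W[m][:,:2];print('vise rect',cv2.minAreaRect(w.astype(np.float32)))
roi=np.zeros(d.shape,bool);roi[165:230,200:275]=1
m=roi&(W[...,2]>.045);w=W[m];
r=cv2.minAreaRect(w[:,:2].astype(np.float32));print('wp',r)
A=np.c_[w[:,:2],np.ones(len(w))];
k=np.ones(len(w),bool)
for _ in range(6):
    q=np.linalg.lstsq(A[k],w[k,2],rcond=None)[0];k=abs(A@q-w[:,2])<.003
nrm=np.array([-q[0],-q[1],1]);nrm/=np.linalg.norm(nrm);print('plane',q,nrm,np.degrees(np.arccos(nrm[2])),k.mean())
print('saw heights', [ (u,v,W[v,u].round(3)) for u,v in((325,80),(400,85),(325,105),(440,70),(600,60))])
cv2.imwrite('pics/c1.png',cv2.resize(np.hstack([p[150:230,365:480,::-1],p[160:240,195:285,::-1]]),None,fx=3.8,fy=3.8,interpolation=cv2.INTER_CUBIC))
E
```

```text
tall [403.7 174.6] 115 [ 0.5769 -0.1817  0.1381] 0.145 ((403.7692565917969, 174.6538543701172), (10.001924514770508, 12.355316162109375), 11.309932708740234)
tall [445.6 182.5] 357 [ 0.5529 -0.2706  0.1433] 0.18 ((444.9779968261719, 181.60243225097656), (20.603694915771484, 20.18463706970215), 12.094758033752441)
talldark [403.9 174.6] 105 [ 0.5769 -0.1819  0.1383] 0.145 ((403.7500305175781, 174.75), (9.486830711364746, 11.700427055358887), 18.43494987487793)
talldark [448.5 180.2] 188 [ 0.5544 -0.2727  0.1724] 0.18 ((448.576904296875, 180.11538696289062), (14.120361328125, 15.689291000366211), 11.309932708740234)
vise rect ((0.6008108854293823, -0.2378896325826645), (0.26132848858833313, 0.200402170419693), 75.76527404785156)
wp ((0.5556945204734802, 0.21295109391212463), (0.09130050241947174, 0.13027015328407288), 12.619588851928711)
plane [ 0.29671641  0.07235585 -0.10621944] [-0.28377665 -0.06920042  0.95639015] 16.983257973297775 0.5078336034575905
saw heights [(325, 80, array([ 0.783, -0.008,  0.191])), (400, 85, array([ 0.752, -0.168,  0.227])), (325, 105, array([ 0.744, -0.007,  0.141])), (440, 70, array([ 0.775, -0.251,  0.245])), (600, 60, array([ 0.754, -0.543,  0.319]))]
```

View pics/c1.png

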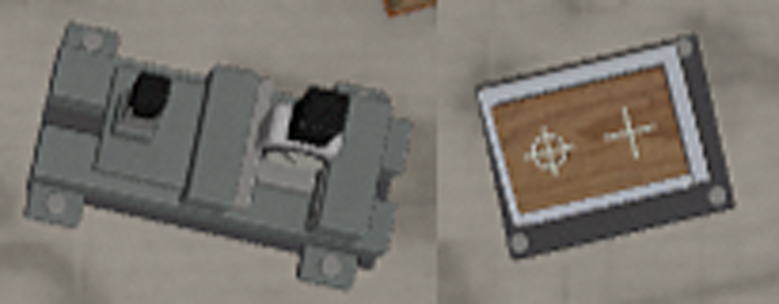

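Vise yaw is about -13.5° and the workpiece yaw about +12.5°. Next I refine the key points.

```bash
cat >> h.py <<'E'
def ray(n,u,v,z):
    c=eyes.calibration(n);R=np.array(c['R']);o=-R.T@np.array(c['t'])
    k=R.T@np.array([(u-c['cx'])/c['fx'],(v-c['cy'])/c['fy'],1]);return o+k*(z-o[2])/k[2]
E
python3 - <<'E'
from h import *
z=np.load('top0.npz');p,d=z['p'],z['d'];W=pts('top',d);u0=np.zeros(d.shape,bool);u0[150:230,365:480]=1
dark=p.max(2)<60
for zl,h in((.134,.14),(.166,.174)):
    m=u0&dark&(W[...,2]>zl)
    if zl<.15: m[:,425:]=0
    w=W[m];print(h,m.sum(),((np.nanmin(w,0)+np.nanmax(w,0))/2).round(4),np.nanmedian(w,0).round(4))
hsv=cv2.cvtColor(p,cv2.COLOR_RGB2HSV)
r=np.zeros(d.shape,bool);r[165:230,200:275]=1
wood=r&(hsv[...,1]>70)&(W[...,2]>.03)
hull=cv2.convexHull(np.argwhere(wood)[:,::-1].astype(np.int32));mm=np.zeros(d.shape,np.uint8);cv2.fillConvexPoly(mm,hull,1)
rc=cv2.minAreaRect(W[wood][:,:2].astype(np.float32));print('wood',rc)
m=cv2.erode(mm,np.ones((5,5)))>0
w=W[m];A=np.c_[w[:,:2],np.ones(len(w))];q=np.linalg.lstsq(A,w[:,2],rcond=None)[0];n=np.array([-q[0],-q[1],1]);n/=np.linalg.norm(n);print('n',n,np.degrees(np.arccos(n[2])),np.degrees(np.arctan2(-n[1],-n[0])))
ch=m&(p.min(2)>130)
N,l,s,c=cv2.connectedComponentsWithStats(cv2.dilate(ch.astype(np.uint8),np.ones((3,3))))
for i in range(1,N):print(c[i],s[i],ray('top',*c[i],.071),np.nanmedian(W[l==i],0))
E
```

```text
0.14 75 [ 0.5792 -0.1827  0.1395] [ 0.5794 -0.1836  0.1396]
0.174 125 [ 0.5574 -0.2755  0.173 ] [ 0.5569 -0.2753  0.1742]
wood ((0.5473321676254272, 0.21077772974967957), (0.06641796976327896, 0.10920553654432297), 12.140000343322754)
 ** On entry to DLASCL parameter number  4 had an illegal value
 ** On entry to DLASCL parameter number  4 had an illegal valueTraceback (most recent call last):
  File "<stdin>", line 14, in <module>
    x, resids, rank, s = _umath_linalg.lstsq(a, b, rcond,
                         ~~~~~~~~~~~~~~~~~~~^^^^^^^^^^^^^
                                             signature=signature)
                                             ^^^^^^^^^^^^^^^^^^^^
    raise LinAlgError("SVD did not converge in Linear Least Squares")
numpy.linalg.LinAlgError: SVD did not converge in Linear Least Squares
```

```bash
python3 - <<'E'
from h import *
z=np.load('top0.npz');p,d=z['p'],z['d'];W=pts('top',d)
hsv=cv2.cvtColor(p,cv2.COLOR_RGB2HSV)
r=np.zeros(d.shape,bool);r[165:230,200:275]=1
wood=r&(hsv[...,1]>70)&(W[...,2]>.03)
hull=cv2.convexHull(np.argwhere(wood)[:,::-1].astype(np.int32));mm=np.zeros(d.shape,np.uint8);cv2.fillConvexPoly(mm,hull,1)
m=cv2.erode(mm,np.ones((5,5)))>0
w=W[m];w=w[np.isfinite(w[:,2])];A=np.c_[w[:,:2],np.ones(len(w))];q=np.linalg.lstsq(A,w[:,2],rcond=None)[0];n=np.array([-q[0],-q[1],1]);n/=np.linalg.norm(n);print('n',n,np.degrees(np.arccos(n[2])),np.degrees(np.arctan2(-n[1],-n[0])))
ch=m&(p.min(2)>130)
N,l,s,c=cv2.connectedComponentsWithStats(cv2.dilate(ch.astype(np.uint8),np.ones((3,3))))
for i in range(1,N):print(c[i],s[i],ray('top',*c[i],.071),np.nanmedian(W[l==i],0))
E
python3 -m jog '[0.46,-0.9,0.1,0,0,0.047,1, 0.46,-0.9,0.1,0,0,0.047,1, 0.46,-0.9,0.1,0,0,0.047,1, 0.46,-0.9,0.1,0,0,0.047,1, 0.46,-0.9,0.1,0,0,0.047,1, 0.46,-0.9,0.1,0,0,0.047,1]'
python3 -m jog '[0.46,-0.9,0,0,0,0,1, 0.46,-0.9,0,0,0,0,1, 0.46,-0.9,0,0,0,0,1, 0.46,-0.9,0,0,0,0,1, 0.46,-0.9,0,0,0,0,1, 0.46,-0.9,0,0,0,0,1]'
python3 -m jog '[0.46,-0.9,0,0,0,0,1, 0.46,-0.9,0,0,0,0,1, 0.46,-0.9,0,0,0,0,1, 0.46,-0.9,0,0,0,0,1, 0.46,-0.9,0,0,0,0,1, 0.46,-0.9,0,0,0,0,1]'
python3 -m jog '[0.44,-0.88,0,0,0,0,1, 0.44,-0.88,0,0,0,0,1, 0.44,-0.88,0,0,0,0,1, 0.44,-0.88,0,0,0,0,1, 0.44,-0.88,0,0,0,0,1, 0.44,-0.88,0,0,0,0,1, 0.44,-0.88,0,0,0,0,1, 0.44,-0.88,0,0,0,0,1]'
```

```text
n [-0.32916411 -0.07552295  0.94124772] 19.737838222994434 12.922210655534133
[245.46153846 194.35897436] [240 187  12  16  78] [0.55203001 0.18581979 0.071     ] [0.55240403 0.18599024 0.07197752]
[224.28440367 199.47706422] [219 194  12  13 109] [0.54062209 0.23626774 0.071     ] [0.54110033 0.2358043  0.07263721]
clock: 0.6
tcp_pos: [0.3095, 0.3485, 0.2518]
orientation: [0.001, 0.121, 0.993, -0.001]
wrist_force: [-0.8, 0.5, 0.1]
finger_gap: 0.0854
grip_force: 0.0
clock: 1.1
tcp_pos: [0.4018, 0.1687, 0.251]
orientation: [0.001, 0.121, 0.993, -0.001]
wrist_force: [0.3, 0.4, 0.2]
finger_gap: 0.0853
grip_force: 0.0
clock: 1.6
tcp_pos: [0.4942, -0.0116, 0.2505]
orientation: [0.001, 0.121, 0.993, -0.001]
wrist_force: [2.4, -1.0, 0.2]
finger_gap: 0.0851
grip_force: 0.0
clock: 2.27
tcp_pos: [0.5788, -0.1816, 0.2507]
orientation: [-0.001, 0.118, 0.993, 0.001]
wrist_force: [-0.5, 0.2, -0.5]
finger_gap: 0.0853
grip_force: 0.0
```

```bash
python3 -m jog '[0,-0.005,-0.3,0,0,0,0.6, 0,-0.005,-0.5,0,0,0,0.5, 0,-0.005,-0.73,0,0,0,0.5, 0,-0.005,-0.73,0,0,0,0.5, 0,-0.005,-0.73,0,0,0,-1, 0,-0.005,-0.73,0,0,0,-1, 0,-0.005,-0.73,0,0,0,-1, 0,-0.005,-0.73,0,0,0,-1, 0,-0.005,-0.73,0,0,0,-1, 0,-0.005,-0.73,0,0,0,-1, 0,-0.005,-0.73,0,0,0,-1, 0,-0.005,-0.73,0,0,0,-1]' 40
python3 - <<'E'
from h import *
p,d=snap('side');cv2.imwrite('pics/s2.png',cv2.resize(p[150:390,260:500,::-1],None,fx=2.4,fy=2.4))
E
```

```text
clock: 3.27
tcp_pos: [0.5809, -0.1839, 0.1084]
orientation: [0.002, 0.118, 0.993, -0.0]
wrist_force: [0.3, 2.9, 6.7]
finger_gap: 0.0193
grip_force: 40.9
```

View pics/s2.png

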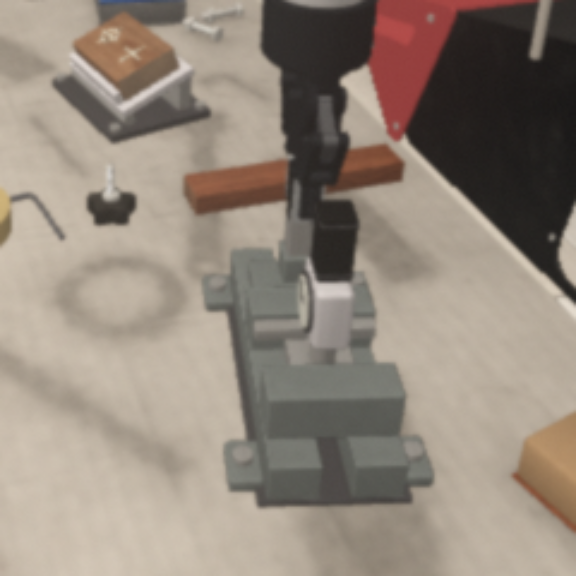

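The picture shows the handle gripped at (300,230). I slide it along the vise's +y.

```bash
python3 -m jog '[0.01,0.042,0,0,0,0,-1, 0.02,0.083,0,0,0,0,-1, 0.03,0.125,0,0,0,0,-1, 0.04,0.167,0,0,0,0,-1, 0.05,0.21,0,0,0,0,-1, 0.061,0.253,0,0,0,0,-1, 0.061,0.253,0,0,0,0,-1, 0.061,0.253,0,0,0,0,-1]'
python3 -m jog '[0,0,0,0,0,0,0.5, 0,0,0,0,0,0,0.5, 0,0,0,0,0,0,0.5, 0,0,0,0,0,0,0.5, 0,0,0.3,0,0,0,0.5, 0,0,0.7,0,0,0,0.5, 0,0,0.7,0,0,0,0.5, 0,0,0.7,0,0,0,0.5, -0.18,-0.73,0.7,0,0,0,0.5, -0.18,-0.73,0.7,0,0,0,0.5, -0.18,-0.73,0.7,0,0,0,0.5,-0.18,-0.73,0.7,0,0,0,0.5]'
python3 - <<'E'
from h import *
p,d=snap('side');cv2.imwrite('pics/s3.png',cv2.resize(p[150:390,260:500,::-1],None,fx=2.4,fy=2.4))
p,d=snap('top');print(p[150:230,365:480].shape)
W=pts('top',d);u0=np.zeros(d.shape,bool);u0[150:230,365:480]=1
m=u0&(p.max(2)<60)&(W[...,2]>.13)&(W[...,2]<.148);w=W[m]
print(m.sum(),np.nanmedian(w,0))
E
```

```text
clock: 3.98
tcp_pos: [0.5938, -0.1332, 0.1084]
orientation: [0.003, 0.118, 0.993, -0.0]
wrist_force: [1.1, 2.7, 6.6]
finger_gap: 0.0197
grip_force: 40.9
clock: 4.98
tcp_pos: [0.5545, -0.2826, 0.2453]
orientation: [0.0, 0.119, 0.993, -0.001]
wrist_force: [0.1, -0.9, -0.2]
finger_gap: 0.0641
grip_force: 0.0
(80, 115, 3)
78 [ 0.59184457 -0.13158657  0.14012229]
```

View pics/s3.png

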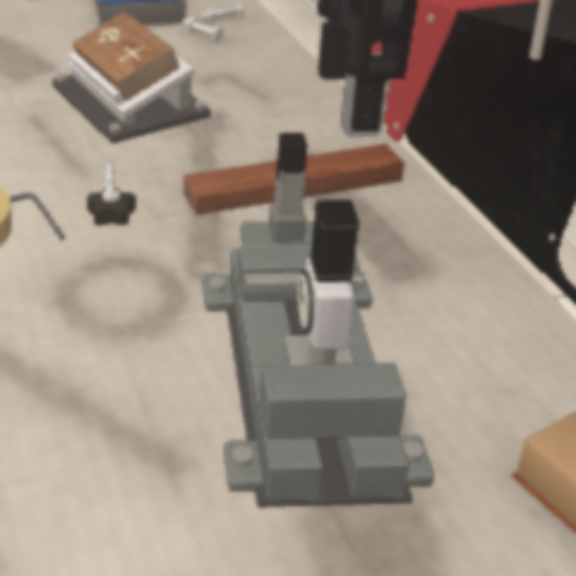

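The jaw is open by about 52 mm and the gauge is undisturbed. Next I grip the gauge, first settling over it and then descending.

```bash
python3 -m jog '[0.012,0.035,0,0,0,0,0.5, 0.012,0.035,0,0,0,0,0.5, 0.012,0.035,0,0,0,0,0.5]'
python3 -m jog '[0,0,-0.2,0,0,0,0.5, 0,0,-0.4,0,0,0,0.5, 0,0,-0.57,0,0,0,0.5, 0,0,-0.57,0,0,0,0.5, 0,0,-0.57,0,0,0,0.5]'
```

```text
clock: 5.33
tcp_pos: [0.5583, -0.2705, 0.2453]
orientation: [-0.0, 0.117, 0.993, 0.0]
wrist_force: [-0.5, 0.0, -0.1]
finger_gap: 0.0639
grip_force: 0.0
clock: 5.75
tcp_pos: [0.5569, -0.27, 0.13]
orientation: [-0.002, 0.117, 0.993, 0.001]
wrist_force: [0.7, -0.1, 0.4]
finger_gap: 0.064
grip_force: 0.0
```

```bash
python3 -m jog '[0,-0.027,0,0,0,0,0.5, 0,-0.027,0,0,0,0,0.5, 0,-0.027,0,0,0,0,-1, 0,-0.027,0,0,0,0,-1, 0,-0.027,0,0,0,0,-1, 0,-0.027,0,0,0,0,-1, 0,-0.027,0,0,0,0,-1, 0,-0.027,0,0,0,0,-1, 0,-0.027,0,0,0,0,-1, 0,-0.027,0,0,0,0,-1]' 60
python3 -m jog '[0,0,0.05,0,0,0,-1, 0,0,0.1,0,0,0,-1, 0,0,0.15,0,0,0,-1, 0,0,0.25,0,0,0,-1, 0,0,0.4,0,0,0,-1, 0,0,0.55,0,0,0,-1, 0,0,0.7,0,0,0,-1, 0,0,0.7,0,0,0,-1, 0,0,0.7,0,0,0,-1, 0,0,0.7,0,0,0,-1, 0,0,0.7,0,0,0,-1]'
python3 - <<'E'
from h import *
p,d=snap('side');np.savez('side4.npz',p=p,d=d);cv2.imwrite('pics/s4.png',cv2.resize(p[80:320,260:500,::-1],None,fx=2.4,fy=2.4))
p,d=snap('top');W=pts('top',d);u0=np.zeros(d.shape,bool);u0[150:230,365:480]=1
m=u0&(p.max(2)<60)&(W[...,2]>.134)&(W[...,2]<.146);m[:,425:]=0;print(m.sum(),np.nanmedian(W[m],0))
E
```

```text
clock: 6.58
tcp_pos: [0.5585, -0.2778, 0.1326]
orientation: [0.001, 0.118, 0.993, -0.0]
wrist_force: [0.3, 1.3, 5.5]
finger_gap: 0.0232
grip_force: 59.1
clock: 7.5
tcp_pos: [0.5572, -0.2772, 0.2697]
orientation: [-0.001, 0.118, 0.993, 0.001]
wrist_force: [0.3, -0.7, -3.0]
finger_gap: 0.0231
grip_force: 59.2
77 [ 0.59201281 -0.13271758  0.1403576 ]
```

View pics/s4.png

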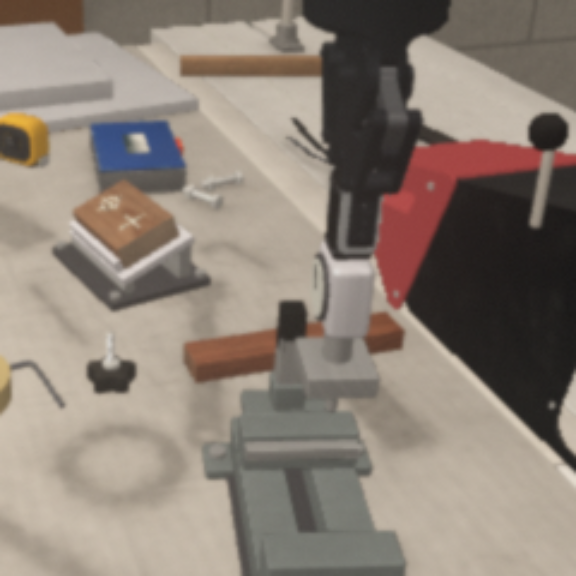

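The gauge is lifted, vertical in the gripper, and the jaw is still open. Next I carry it over to the work, tilting on the way.

```bash
python3 -m jog '[0,0,0.12,0,0,0,-1, 0,0,0.25,0,0,0,-1, 0,0.12,0.25,0,0,0,-1, -0.02,0.24,0.25,0,0,0,-1, -0.04,0.37,0.25,0,0,0,-1, -0.06,0.5,0.25,0,0,0,-1, -0.08,0.63,0.25,0,0,0,-1, -0.1,0.75,0.25,0,0,0,-1, -0.1,0.85,0.25,0,0,0,-1, -0.1,0.95,0.25,0,0,0,-1]'
python3 -m jog '[-0.02,0.12,0,0,0,0,-1, -0.04,0.24,0,0,0,0,-1, -0.06,0.36,0,0.005,-0.02,0,-1, -0.08,0.48,0,0.01,-0.04,0,-1, -0.1,0.6,0,0.015,-0.06,0,-1, -0.12,0.72,0,0.02,-0.08,0,-1, -0.14,0.84,0,0.024,-0.1085,0,-1, -0.14,0.9,0,0.024,-0.1085,0,-1]'
python3 -c "
from h import *
print(env.get_state()['joint_pos'].round(3),env.get_state()['tcp_pos'])"
```

```text
clock: 8.43
tcp_pos: [0.5371, -0.0862, 0.3205]
orientation: [-0.001, 0.118, 0.993, 0.0]
wrist_force: [0.9, -0.3, -2.3]
finger_gap: 0.0234
grip_force: 59.5
clock: 9.1
tcp_pos: [0.5028, 0.0946, 0.3164]
orientation: [0.161, 0.115, 0.978, 0.058]
wrist_force: [-1.1, -0.1, -5.1]
finger_gap: 0.0233
grip_force: 59.6
[-0.02  -0.109 -0.285  1.061  0.083  0.228] [0.50283128 0.09463709 0.31642553]
```

```bash
python3 -m jog '[-0.02,0.13,0,0,0,0,-1, -0.04,0.26,0,0,0,0,-1, -0.06,0.4,0,0,0,0,-1, -0.08,0.52,0,0,0,0,-1, -0.08,0.65,-0.1,0,0,0,-1, -0.08,0.65,-0.22,0,0,0,-1, -0.08,0.65,-0.34,0,0,0,-1, -0.08,0.65,-0.46,0,0,0,-1, -0.08,0.65,-0.46,0,0,0,-1, -0.08,0.65,-0.46,0,0,0,-1, -0.08,0.65,-0.46,0,0,0,-1, -0.08,0.65,-0.46,0,0,0,-1]'
python3 - <<'E'
from h import *
from scipy.spatial.transform import Rotation as Ro
p,d=snap('side');np.savez('side5.npz',p=p,d=d);cv2.imwrite('pics/s5.png',cv2.resize(p[60:220,240:400,::-1],None,fx=3.6,fy=3.6))
s=env.get_state();q=s['orientation'];R=Ro.from_quat(q,scalar_first=True).as_matrix();print(s['tcp_pos'],R[:,2],R[:,1])
tip=s['tcp_pos']+R[:,2]*.1226;print('tip',tip,s['wrist_force'])
c=eyes.calibration('side')
for X in(tip,[.5409,.236,.0715],s['tcp_pos']+R[:,2]*.03):
    k=np.array(c['R'])@X+np.array(c['t']);print(((c['fx']*k[0]/k[2]+c['cx'])-240)*3.6,((c['fy']*k[1]/k[2]+c['cy'])-60)*3.6)
p,d=snap('top');np.savez('top5.npz',p=p,d=d);cv2.imwrite('pics/t5.png',cv2.resize(p[130:250,180:300,::-1],None,fx=4,fy=4))
E
```

```text
clock: 10.1
tcp_pos: [0.4952, 0.2226, 0.2315]
orientation: [0.165, 0.116, 0.978, 0.058]
wrist_force: [1.0, 0.1, -1.9]
finger_gap: 0.0235
grip_force: 60.2
[0.49528102 0.22258465 0.23155861] [ 0.33717729  0.07474773 -0.9384691 ] [0.20798755 0.9662976  0.1516909 ]
tip [0.53661896 0.23174872 0.11650229] [-0.57451972  0.34813521 -2.03660931]
228.346926870305 318.5478914952205
233.91881488388103 373.69237884829903
183.08399684703647 206.78844480880414
```

View pics/s5.png

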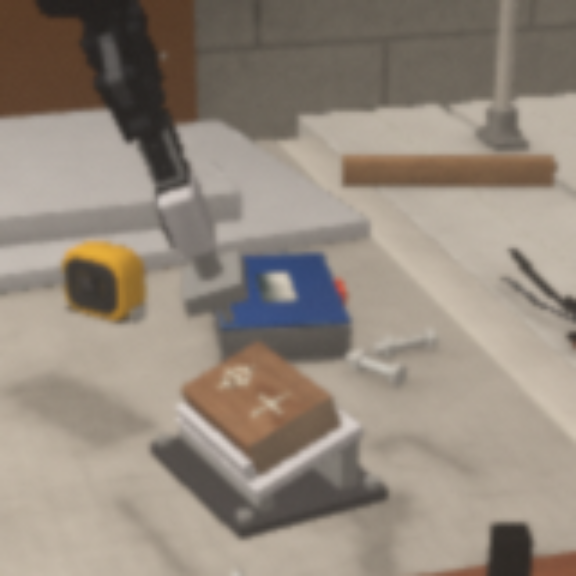

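The gauge is held square, its neck at (208,262) and foot at (213,285), and the predicted tip at (228,318) lies on its axis. The rod is small here, so I take a zoomed crop.

```bash
python3 - <<'E'
import numpy as np,cv2
p=np.load('side5.npz')['p'];a=cv2.resize(p[115:180,280:345,::-1],(585,585),interpolation=cv2.INTER_CUBIC)
cv2.imwrite('pics/z5.png',a)
E
```

```text
(no output)
```

View pics/z5.png

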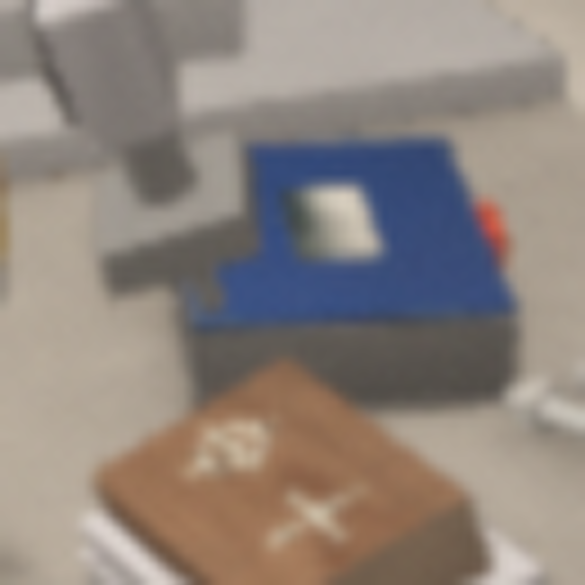

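The rod's end is at zoom (212,312), which is px (303.6,149.7). That agrees with the predicted tip within about 1 px, and the ringed cross at (232,445) also agrees. Approach to about 6 mm off.

```bash
cat > e.py <<'E'
from h import *
from scipy.spatial.transform import Rotation as Ro
s=env.get_state();R=Ro.from_quat(s['orientation'],scalar_first=True).as_matrix()
tip=s['tcp_pos']+R[:,2]*.1226;e=np.array([.5414,.236,.0715])-tip;a=e@R[:,2]
n=np.array([.334,.073,-.940]);print('axial',a,'lateral',e-a*R[:,2],'err',e,'ang',np.arccos(min(1,n@R[:,2]/np.linalg.norm(n))),'F',s['wrist_force'],s['clock'],abs(s['qvel']).max())
E
python3 -m jog '[-0.03,0.01,-0.05,0,0,0,-1, -0.02,0.02,-0.1,0,0,0,-1, -0.01,0.02,-0.15,0,0,0,-1, 0.0125,0.02,-0.197,0,0,0,-1, 0.0125,0.02,-0.197,0,0,0,-1, 0.0125,0.02,-0.197,0,0,0,-1, 0.0125,0.02,-0.197,0,0,0,-1, 0.0125,0.02,-0.197,0,0,0,-1, 0.0125,0.02,-0.197,0,0,0,-1]'; python3 e.py
```

```text
clock: 10.95
tcp_pos: [0.4969, 0.2265, 0.1908]
orientation: [0.165, 0.116, 0.978, 0.058]
wrist_force: [0.6, 0.3, -2.5]
finger_gap: 0.0233
grip_force: 60.1
axial 0.0050372579110529525 lateral [ 1.76166166e-03 -1.82813488e-05  6.27170227e-04] err [ 0.00344988  0.00035608 -0.00410397] ang 0.0018937963388882797 F [ 0.60070886  0.2696977  -2.45633705] 10.95 0.00418161685735618
```

```bash
python3 -m jog '[0.008,0.001,-0.012,0,0,0,-1, 0.016,0.002,-0.0235,0,0,0,-1, 0.016,0.002,-0.0235,0,0,0,-1, 0.016,0.002,-0.0235,0,0,0,-1, 0.016,0.002,-0.0235,0,0,0,-1, 0.016,0.002,-0.0235,0,0,0,-1]'; python3 e.py
python3 - <<'E'
from h import *
p,d=snap('side');cv2.imwrite('pics/z6.png',cv2.resize(p[115:180,280:345,::-1],(585,585),interpolation=cv2.INTER_CUBIC))
E
```

```text
clock: 11.45
tcp_pos: [0.4998, 0.2268, 0.1854]
orientation: [0.164, 0.116, 0.978, 0.057]
wrist_force: [0.9, -0.4, -3.0]
finger_gap: 0.0232
grip_force: 60.4
axial -0.0009853932278954954 lateral [0.00097656 0.00014569 0.00035898] err [6.47110834e-04 7.27261892e-05 1.28480195e-03] ang 0.001165788129555595 F [ 0.89191013 -0.36877117 -2.98286699] 11.45 0.002070892795969356
```

View pics/z6.png

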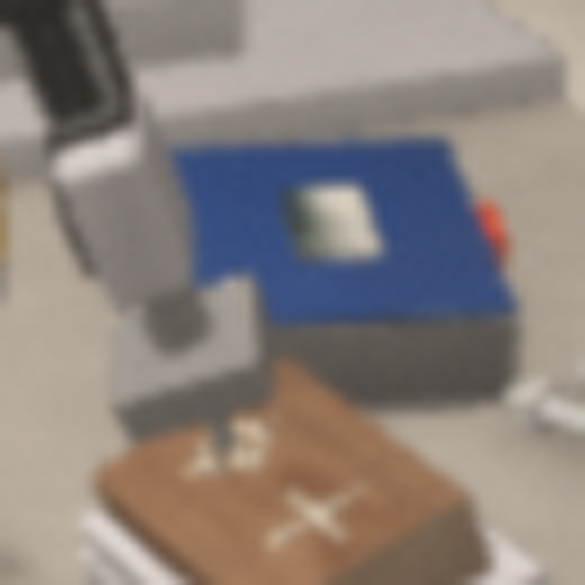

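The rod's end appears at zoom (222,457), close to the ring centre at (232,445). There is no contact force yet, so I check the rod axis with depth.

```bash
cat > f.py <<'E'
from h import *
from scipy.spatial.transform import Rotation as Ro
s=env.get_state();R=Ro.from_quat(s['orientation'],scalar_first=True).as_matrix()
for k in('side','top'):
    p,d=snap(k);W=pts(k,d);L=(W-s['tcp_pos'])@R   # tool coords
    h=.1226
    for nm,lo,hi,r in(('rod',h-.022,h-.006,.014),('foot',h-.040,h-.028,.035),('neck',h-.05,h-.043,.018),('housing',.03,.05,.04)):
        m=(L[...,2]>lo)&(L[...,2]<hi)&(np.hypot(L[...,0],L[...,1])<r)
        q=L[m]
        if len(q)>2: print(k,nm,len(q),'min',q.min(0).round(4),'med',np.median(q,0).round(4),'max',q.max(0).round(4))
    if k=='side':
        m=(np.hypot(L[...,0],L[...,1])<.03)&(L[...,2]>.05);q=L[m];print('axial hist',np.histogram(q[:,2],np.arange(.05,.14,.005)))
    # wood surface in tool coords
    m=(abs(L[...,0])<.03)&(abs(L[...,1])<.03)&(abs(L[...,2]-h)<.008)
    if m.sum(): print(k,'surface axial',np.median(L[m][:,2]),m.sum())
    print(k,(R.T)[:,1])
E
python3 f.py
```

```text
side rod 5 min [-0.0032 -0.0046  0.1122] med [-0.0008 -0.002   0.1139] max [0.003  0.0013 0.1155]
side foot 142 min [-0.0221 -0.0268  0.0826] med [-0.0029 -0.0187  0.0846] max [0.0221 0.0218 0.0945]
side neck 15 min [-0.0088 -0.0095  0.0727] med [-0.0015 -0.0074  0.0759] max [0.0061 0.0007 0.0796]
side housing 101 min [-0.0135 -0.0255  0.0301] med [-0.0025 -0.0205  0.0394] max [0.0157 0.0184 0.0499]
axial hist (array([ 21,   4,   2,  13,  12,  10, 133,  27,  30,  17,   0,   0,   3,
         6, 165,  19,   0]), array([0.05 , 0.055, 0.06 , 0.065, 0.07 , 0.075, 0.08 , 0.085, 0.09 ,
       0.095, 0.1  , 0.105, 0.11 , 0.115, 0.12 , 0.125, 0.13 , 0.135]))
side surface axial 0.12351913718410502 234
side [0.24571726 0.96651419 0.07398205]
top foot 38 min [-0.023  -0.0232  0.0827] med [-0.0187 -0.0078  0.0841] max [0.0119 0.024  0.0944]
top neck 15 min [-0.0162 -0.0135  0.0767] med [-0.0121  0.0009  0.0788] max [-0.0082  0.0139  0.0794]
top housing 30 min [-0.0142 -0.0216  0.0303] med [-0.0129 -0.0052  0.0369] max [0.0007 0.0206 0.0484]
top surface axial 0.120811659942399 193
top [0.24571726 0.96651419 0.07398205]
```

Centring is within about 1–2 mm. I advance in 3 mm steps, watching the force.

```bash
cat > g.py <<'E'
from h import *
import numpy as np
from scipy.spatial.transform import Rotation as Ro
F=[]
for i in range(4):
    eyes.read_camera('side');s=env.get_state();F.append(s['wrist_force'])
R=Ro.from_quat(s['orientation'],scalar_first=True).as_matrix();F=np.array(F)
print('F mean',F.mean(0).round(2),'axial',(F@-R[:,2]).round(2))
E
python3 g.py
python3 -m jog '[0.005,0.001,-0.014,0,0,0,-1, 0.005,0.001,-0.014,0,0,0,-1, 0.005,0.001,-0.014,0,0,0,-1, 0.005,0.001,-0.014,0,0,0,-1]'; python3 e.py;python3 g.py
```

```text
F mean [-0.01  0.14 -1.81] axial [-1.54 -1.25 -1.86 -2.2 ]
clock: 12.13
tcp_pos: [0.5007, 0.227, 0.1825]
orientation: [0.164, 0.116, 0.978, 0.057]
wrist_force: [0.4, 0.5, -0.6]
finger_gap: 0.0233
grip_force: 60.7
axial -0.004010660252746629 lateral [0.0010536  0.00018177 0.00038907] err [-0.00028675 -0.00011512  0.00415745] ang 0.0010957865279055748 F [ 0.4005819   0.49172809 -0.63360164] 12.1333 0.0017658671284876972
F mean [-0.28  0.33  0.42] axial [0.45 0.64 0.22 0.55]
```

The axial force rose about 2.3 N over 3 mm, so the plunger is in by about 3 to 3.5 mm. Another 2 mm.

```bash
python3 -m jog '[0.0035,0.001,-0.0095,0,0,0,-1, 0.0035,0.001,-0.0095,0,0,0,-1, 0.0035,0.001,-0.0095,0,0,0,-1, 0.0035,0.001,-0.0095,0,0,0,-1, 0.0035,0.001,-0.0095,0,0,0,-1, 0.0035,0.001,-0.0095,0,0,0,-1]'; python3 e.py;python3 g.py;python3 f.py
python3 - <<'E'
from h import *
p,d=snap('side');cv2.imwrite('pics/z7.png',cv2.resize(p[115:180,280:345,::-1],(585,585),interpolation=cv2.INTER_CUBIC))
E
```

```text
clock: 12.83
tcp_pos: [0.5014, 0.2272, 0.1806]
orientation: [0.164, 0.116, 0.978, 0.057]
wrist_force: [-1.1, 0.3, 1.3]
finger_gap: 0.0237
grip_force: 60.8
axial -0.006052037501309508 lateral [0.00105996 0.0001514  0.0003889 ] err [-0.00096246 -0.0002964   0.00607541] ang 0.0010541274689376584 F [-1.12989055  0.33313389  1.26771863] 12.8333 0.0009688802267706046
F mean [-1.51 -0.26  1.42] axial [2.   1.42 2.35 1.64]
side rod 5 min [-0.0117 -0.0042  0.1124] med [-0.0008 -0.0019  0.1133] max [0.0012 0.0033 0.1166]
side foot 132 min [-0.0222 -0.0275  0.0826] med [-0.0022 -0.0212  0.0849] max [0.0213 0.0229 0.0943]
side neck 18 min [-0.0088 -0.0109  0.0729] med [-0.0005 -0.0081  0.0756] max [ 0.0081 -0.0022  0.0795]
side housing 96 min [-0.0133 -0.0274  0.0301] med [-0.0021 -0.021   0.0402] max [0.0165 0.0195 0.0499]
axial hist (array([ 17,   6,   1,  11,  14,  13, 126,  35,  26,  18,   0,   0,   3,
       146,  15,   0,   0]), array([0.05 , 0.055, 0.06 , 0.065, 0.07 , 0.075, 0.08 , 0.085, 0.09 ,
       0.095, 0.1  , 0.105, 0.11 , 0.115, 0.12 , 0.125, 0.13 , 0.135]))
side surface axial 0.11853707256413076 208
side [0.24568876 0.96651656 0.07404574]
top foot 43 min [-0.0229 -0.0234  0.0826] med [-0.0188 -0.0033  0.0845] max [0.0131 0.0243 0.0934]
top neck 17 min [-0.0167 -0.0083  0.0742] med [-0.0127  0.0031  0.0776] max [-0.0087  0.0124  0.0794]
top housing 35 min [-0.0138 -0.0215  0.03  ] med [-0.0131 -0.0006  0.0414] max [0.0009 0.0204 0.0487]
top surface axial 0.11708589328926038 113
top [0.24568876 0.96651656 0.07404574]
```

View pics/z7.png

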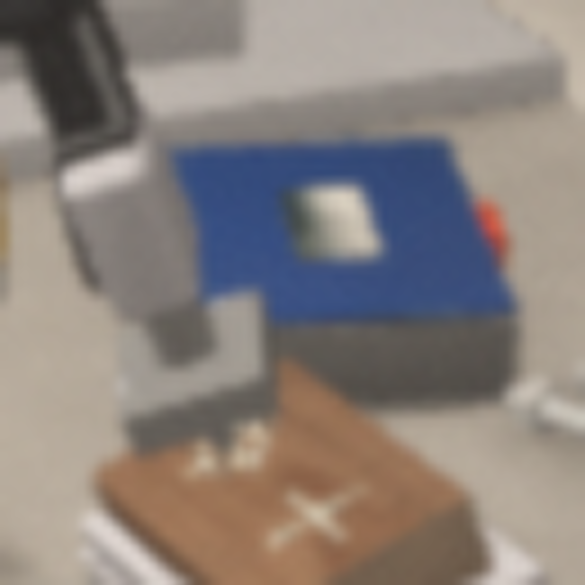

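Force is about 3.9 N, so the plunger is in by about 5.5 mm. The rod meets the wood at about (222,456) against a ring centre at about (231,445). I check that offset numerically on the first side picture and the current one.

```bash
python3 - <<'E'
from h import *
c=eyes.calibration('side');R=np.array(c['R']);t=np.array(c['t'])
n=np.array([-.334,-.073,.94]);P=np.array([.5409,.236,.0715])
ex=np.array([np.cos(.348)*np.cos(.215),np.cos(.348)*np.sin(.215),np.sin(.348)]);ey=np.cross(n,ex)
def on(u,v):
    o=-R.T@t;k=R.T@np.array([(u-c['cx'])/c['fx'],(v-c['cy'])/c['fy'],1]);X=o+k*((P-o)@n)/(k@n);return ((X-P)@ex*1e3).round(1),((X-P)@ey*1e3).round(1)
p0=np.load('side0.npz')['p'].astype(int)
g=p0[150:175,295:330]
sc=(g.min(2)>125)&((g.max(2)-g.min(2))<70)
N,l,s,cc=cv2.connectedComponentsWithStats(cv2.dilate(sc.astype(np.uint8),np.ones((2,2))))
for i in range(1,N):
    q=cc[i]+[295,150];print('chalk',s[i],q,on(*q))
p1,_=snap('side');p1=p1.astype(int)
print((p0[158:170,298:314].sum(2)-p1[158:170,298:314].sum(2))//3)
for u,v in((303,165),(304,165),(304,166),(305,166)):print(u,v,on(u,v))
E
```

```text
chalk [ 0  0  7 15 85] [297.48235294 156.81176471] (np.float64(2.2), np.float64(49.0))
chalk [28 11  7  8 38] [326.57894737 163.44736842] (np.float64(38.5), np.float64(-50.4))
chalk [ 7 12  9  6 44] [306.04545455 164.61363636] (np.float64(0.1), np.float64(-6.0))
chalk [18 21  5  4 17] [315.29411765 172.29411765] (np.float64(-0.3), np.float64(-58.1))
chalk [15 24  3  1  3] [311. 174.] (np.float64(-11.4), np.float64(-54.7))
[[  0  -5 -11 -32 -49 -45 -29 -12  -3   9  16  20  19   5  -2  -1]
 [ 10   7   8  -2 -13  -5   4  12  14  15  17  18  18   6   0  -1]
 [ 43  42  34  18  13  18  22  21  21  19  20  17  17   6  -1  -1]
 [ 56  54  38  29  27  32  32  37  34  27  16  15  14   4   0  -1]
 [ 48  35  30  31  46  56  55  57  41  24   7   2   3  -1   0  -3]
 [ 34  25  26  25  38  67  73  53  27  10   2  -3  -2  -2  -1  -1]
 [ 19  17  16  10  11  30  51  55  27   5  -2  -1   0  -1   0  -1]
 [  6   4   2   1  -1   4  19  25   8   0  -1  -1   0   0  -1   0]
 [  0  -2  -2  -1  -2   0   2   3  -2  -1  -1  -1  -2   0  -3  -1]
 [  0  -2  -1  -2  -2  -1   0  -1   0  -1   0  -2   1   0   0  -1]
 [ -1  -1  -2   0   0  -2   0  -1  -2   0  -4   0  -1   0  -2  -1]
 [ -1   0  -2  -2   0   0   0   0   1   1  -1  -2   1   0  -2  -2]]
303 165 (np.float64(-6.2), np.float64(-0.1))
304 165 (np.float64(-4.4), np.float64(-2.5))
304 166 (np.float64(-6.6), np.float64(-6.6))
305 166 (np.float64(-4.8), np.float64(-9.1))
```

The tip is about 3 mm from the ring's centre (9 mm allowed), the angle is right, the force is about 3.9 N and the jaw is open about 52 mm. I hand it in.

```bash
python3 -c "
from workcell import env
print(env.hand_in())"
```

```text
the job is handed in; nothing more can be done
None
```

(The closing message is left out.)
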